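Open the fume extractor's filter box

TASK

Open the fume extractor's filter box so the filter can be changed: press the orange tab all the way in, then push the released blue cover by its rib off its seat and along the box until it lies flat on the rest, up at the end stop by the hose spigot. The cover is only pushed, never lifted or tipped up, and the jars, cans and tools around it stay where they are.

Things in the scene. Friction and masses are not known exactly. Their poses are not given: they have to be found in the camera images.
- filter_box: Grey filter box of a fume extractor, fixed, 120 x 270 mm (own x, y). Origin: centre of its underside on the table, own z up. The cover slides open along own +y, to the end with the round black hose spigot (28 mm long). Two runners, tops at z = 45 mm, carry it all the way; guide walls at x = +-48 mm, tops at z = 57 mm, keep it straight (2 mm play). The orange tab is on the -x side.
- seat (a point): Where the closed cover's origin lies, over the filter: y = -70 mm, z = 45 mm in filter_box's frame; axes as the box. Only over the seat (y = -135 to -19 mm) lips on both sides, 80 mm apart, tops at z = 58 mm, hold the cover down; its rear rim (top z = 57 mm) is at y = -122 to -134 mm. The +y half of the box is the flat, open rest.
- end_stop (a point): Inner face of the low wall that ends the rest: y = +127 mm, z = 45 mm in filter_box's frame, axes as the box. The cover's +y edge comes up to it; the cover's origin is then at y = +77 mm.
- tab_top (a point): Centre of the top of the orange release tab, a pad 29 mm (own x) by 37 mm (own y); when out at x = -81 mm, y = -12 mm, z = 59 mm in filter_box's frame; moves down with the tab. The boss round it, 46 x 54 mm, has its top at z = 45 mm.
- release_tab (a joint): Travel of the orange tab straight down, m: 0 = out (latched), 0.010 = fully in at its hard stop, pad top then 4 mm above the boss. Friction about 4 N, no spring: it stays where it is left. Its orange catch, 30 mm wide, stands 8 mm up in front of the closed cover's +y edge and blocks it; fully in, it is 2 mm below the runners and the cover passes over it.
- cover: Blue cover of the box, loose, about 0.18 kg: plate 92 x 100 x 8 mm (own x, y, z) with a raised rib across it to push on. Origin: centre of its underside; its axes are parallel to the box's.
- rib_top (a point): Centre of the top of the cover's push rib, 56 mm long (own x), 10 mm thick (own y), standing 16 mm above the plate; at y = -30 mm, z = 24 mm in the cover's frame. The face to push on is its -y face, 5 mm from this point; behind it are 15 mm of bare plate, then the box's low rear rim, open from above.
- tape_fine: Bystander, not to be disturbed: roll of blue fine-line tape lying flat, 66 mm across, 10 mm high. Origin: centre of its underside.
- jar_silver: Bystander, not to be disturbed: white jar with grey lid, 53 mm across, 44 mm high. Origin: centre of its underside.
- marker_gold: Bystander, not to be disturbed: gold paint marker lying down, 14 x 136 x 13 mm. Origin: centre of its underside.
- can_red: Bystander, not to be disturbed: yellow enamel can with red drips, 70 mm across, 73 mm high. Origin: centre of its underside.
- can_brown: Bystander, not to be disturbed: blue enamel can with brown drips, 65 mm across, 61 mm high. Origin: centre of its underside.
- jar_gold: Bystander, not to be disturbed: white jar with gold lid, 59 mm across, 50 mm high. Origin: centre of its underside.
- spring_clamp: Bystander, not to be disturbed: orange spring clamp lying flat, 62 x 113 x 21 mm. Origin: centre of its underside.
Things that resemble listed ones, but are neither listed nor needed, are in the scene too. Of the things like the cover, leave any that is black; of the rest the smaller one is meant.

How it is judged:
By the outcome, as a careful person would: the job done as asked, in the order asked, and still so for the second after the job is handed in, with the robot touching nothing.
It also fails if it takes over 38 s, if anything falls off the work surface, if the arm or the gripper's body presses on something with over 40 N, if the wrist force passes 120 N, or if a joint passes its speed limit or range.

ROBOT

A 6-joint arm with a two-finger parallel gripper is mounted at the origin on a cart in front of the work surface, level with it; the furniture and walls round the work are solid. World frame = base frame: x ahead of the robot, y to its left, z up, the work surface at z = 0. Lengths are in m, angles in degrees, forces in N, time in s.
With the tool pointing down it reaches from about 0.15 to 0.775 m from the base axis. Payload 6.1 kg.
Tool frame: the origin (TCP) lies midway between the tips of the shut fingers; the grasp point (between the pads) lies 19 mm behind it; y points along the fingers, z is the direction in which the jaws open and shut, and the axes are right-handed (so a half turn about y gives the same grasp; the last joint's range is limited). The gripper opens to 85 mm and grips with 20 to 120 N. Pads are 22 mm wide; open, the fingers measure 114 mm over their backs; the gripper's body (76 mm by 85 mm) begins 54 mm behind the grasp point. The pads swing forward as they close: fully open they stand 13 mm farther back than shut.
Start: joints at [68.64, 7.208, -2.269, 80.523, 0, 90], TCP at [0.191, 0.489, 0.231] pointing down, gripper open.
Joint ranges: [-155.77, 155.77], [-54.66, 111.73], [-72.52, 77.12], [-102.08, 115.82], [-83.92, 84.16], [-180, 180]. Speed limits (degrees/s): [136.94, 136.94, 172.46, 180, 180, 180].

INTERFACE

Orientations are given as a 3x3 rotation matrix whose columns are the frame's x, y, z axes.
In Python, from rig import read_state, capture, camera_info, sign_off, search_frame gives the robot as it stands. The module is installed in compiled form; this text tells all that it offers.
- The arm moves only by the tool apply_moves, never from a script. Its argument "targets" is one flat list of numbers, 7 for each row, row after row: the shift along the tool's x, y, z in m, then the turn, a rotation vector about the tool's x, y, z in degrees, then the closure, from 0 (fully open) to 1 (shut). A call has exactly 10 rows; each row shifts and turns the commanded pose from where the row before left it, along the tool's axes as they then stand; what a row does not reach is not made up. A row lasts 1/8 s, in which the tool goes at most 62.5 mm and 10.7 degrees, less where a joint would pass 70% of its speed; a pose out of reach is approached as far as the arm can. A call with a gripper value outside its range is refused whole. The fingers move at their own pace and stop on an object; "force" is the grip in N (left out, the last holds). Time passes only in rows, so rows that do not move let the fingers close, or fill a call up. It gives the time, the measured TCP pose, the force and the opening at its end, in the units of the state.
- read_state(): the state, without advancing time (a new reading comes with each control period).
- capture(name): name is "scene" or "top" or "wrist"; returns (picture, depth): 400x640x3 uint8, red, green, blue; 400x640 float32, m along the optical axis (not along the pixel's ray), 0 where there is no reading.
- camera_info(name): a dict with "K" (3x3 intrinsics, pixels), "R" (3x3) and "t" (3): a world point X has camera coordinates R X + t; the wrist camera has in their place "tool_from_camera" (4x4, takes a point from camera to tool coordinates, whose origin is the TCP and whose axes are the tool frame's). Camera axes: x right, y down, z forward; pixel columns grow to the right and rows downward; lengths in m; the calibration is good to about 2 mm. A picture is of the moment at which its call begins: read the wrist's pose just before it. camera_info takes no time and is no camera call.
- sign_off(): hands the job in, once; it reports no verdict.
Trained networks look in the newest picture that a camera, given by its name, has taken for a name from the list of things; names that differ only in an ending like _2 or _b are one class to them, and where a whole thing is asked for, a point or a joint stands for the part that bears it (a point fixed in the world has none). Each returns a list of dicts, best first, with "conf" (0 to 1); they miss things now and then, are a little off and sometimes report something else, mostly with a low value. They report only what shows in the picture. A call takes as long as a camera call. They do not tell look-alikes from the thing itself.
- search_frame(camera, query): "bbox" ([left, top, width, height] in pixels, round what is visible of it).
The state is a dict: "time_s": time; "joint_positions": joint angles; "joint_velocities": joint speeds; "effort": joint torques, N m; "ee_pos": TCP position; "ee_rot": TCP orientation; "force": force on the tool from outside, world axes, zero at the start; "torque": the same for the moment, N m; "gripper_width": finger opening in m.
Only numpy, scipy, OpenCV 4.12 (cv2) and the standard library are available. Lean on these libraries where they do the work, as an engineer would, in place of code of your own. Each camera call takes 0.05 s, during which the arm holds its last target. There are 200 camera calls.

## Working session

There is one attempt and no reset: what is moved stays moved. The work goes in short steps, Python scripts to look and compute and a tool call to move; the robot and the scene stay as the last step left them, time stands still between calls to the robot, and variables do not carry over. Pictures are saved under pics/ and viewed, about 8 in all and at most 12, crops included, and the job is handed in when it is done.

Besides the shell and the picture viewer there is one more tool, called after "Emit:" by a JSON object that holds its "op" and its "data". apply_moves: Moves the arm, as the interface text tells. Its arguments: {"type":"object","properties":{"targets":{"type":"array"},"force":{"type":"number"}},"required":["targets"]}

```bash
mkdir -p pics; cat > h.py <<'E'
import numpy as np, cv2
from rig import *
def world(cam,u,v,d,info=None,st=None):
    i=info or camera_info(cam); K=np.array(i["K"])
    p=np.stack([(u-K[0,2])/K[0,0]*d,(v-K[1,2])/K[1,1]*d,d],-1)
    if "R" in i: return (p-np.array(i["t"]))@np.array(i["R"])
    T=np.array(i["tool_from_camera"]); q=p@T[:3,:3].T+T[:3,3]
    return q@np.array(st["ee_rot"]).T+np.array(st["ee_pos"])
def cloud(cam):
    st=read_state(); im,d=capture(cam); v,u=np.mgrid[:400,:640].astype(float)
    return im,d,world(cam,u,v,d,st=st)
E
python3 - <<'E'
from h import *
s=read_state();print(s["time_s"],s["ee_pos"],np.round(s["ee_rot"],3),s["force"])
for c in ["scene","top"]:
    im,d,P=cloud(c); np.savez(c+"0.npz",im=im,d=d,P=P); cv2.imwrite(f"pics/{c}0.png",im[:,:,::-1])
    for q in ["filter_box","cover","release_tab","rib_top"]:
        for r in search_frame(c,q)[:4]: 
            b=r["bbox"];u,v=int(b[0]+b[2]/2),int(b[1]+b[3]/2);print(c,q,np.round(b),round(r["conf"],2),np.round(P[min(v,399),min(u,639)],3))
E
```

```text
0.0 [0.19105481 0.48854347 0.23052764] [[ 0.931 -0.001  0.364]
 [-0.364 -0.002  0.931]
 [ 0.    -1.    -0.002]] [-1.06432201  0.14500541  0.90373337]
scene filter_box [273. 183.  69.  54.] 0.98 [0.502 0.003 0.052]
scene cover [312. 237.  66.  42.] 0.94 [ 0.468 -0.256  0.033]
scene cover [407. 228.  34.  17.] 0.88 [ 0.756 -0.247  0.009]
scene cover [301. 202.  30.  17.] 0.57 [ 0.507 -0.038  0.066]
scene release_tab [231. 165.  20.  19.] 0.58 [0.433 0.391 0.043]
scene rib_top [313. 238.  63.  40.] 0.92 [ 0.468 -0.256  0.033]
scene rib_top [402. 225.  43.  18.] 0.84 [ 0.77  -0.233  0.008]
scene rib_top [297. 202.  36.  14.] 0.81 [ 0.505 -0.041  0.071]
top filter_box [254. 187.  94.  61.] 0.61 [0.509 0.065 0.044]
top cover [308. 202.  33.  29.] 0.94 [ 0.513 -0.009  0.054]
top cover [367. 201.  42.  42.] 0.81 [ 0.498 -0.214  0.004]
top cover [378. 124.  40.  39.] 0.58 [ 0.752 -0.243  0.007]
top release_tab [295. 210.  13.  34.] 0.42 [0.478 0.061 0.047]
top release_tab [443. 178.  36.  24.] 0.27 [ 0.599 -0.431  0.049]
top rib_top [310. 200.  30.  28.] 0.64 [ 0.519 -0.009  0.051]
top rib_top [368. 202.  45.  41.] 0.56 [ 0.498 -0.22   0.01 ]
top rib_top [168. 174.  38.  36.] 0.27 [0.589 0.432 0.005]
```

```bash
python3 - <<'E'
from h import *
t=np.load("top0.npz")["im"]; s=np.load("scene0.npz")["im"]
cv2.imwrite("pics/a.png",cv2.resize(s[100:320,160:480],(800,550),interpolation=cv2.INTER_CUBIC)[:,:,::-1])
cv2.imwrite("pics/b.png",cv2.resize(t[100:300,200:460],(780,600),interpolation=cv2.INTER_CUBIC)[:,:,::-1])
E
```

```text
(no output)
```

View pics/a.png

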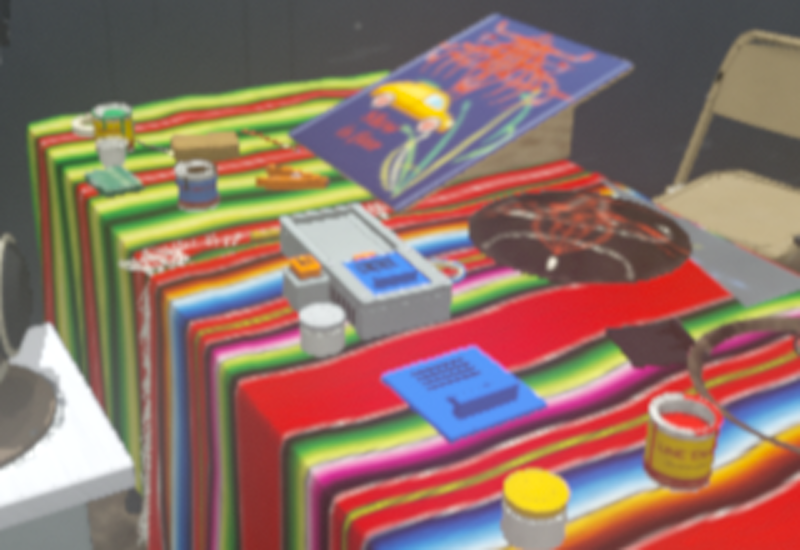

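View pics/b.png

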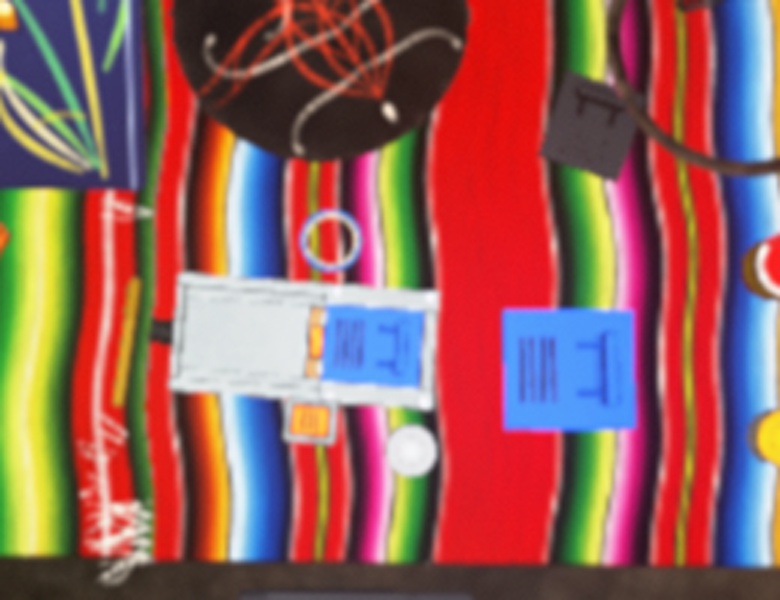

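The cover candidates in the top view are: blue in the box at about (324,215), blue loose on the table at about (390,222), and black at about (397,143). The one in the box is meant, because it is the smaller of the two that aren't black. The crop confirms it: it sits in the box at crop (375,345), behind the orange catch at (316,340). The tab is at (310,420) and the silver jar at (412,450), both in crop pixels.

```bash
python3 - <<'E'
from h import *
f=np.load("top0.npz");P,im=f["P"],f["im"].astype(int)
print(np.round(camera_info("wrist")["tool_from_camera"],3).tolist(), np.round(camera_info("wrist")["K"],0).tolist())
m=np.zeros((400,640),bool); m[188:240,252:350]=1
r,g,b=im[...,0],im[...,1],im[...,2]
z=P[...,2]
mb=m&(z>.035)&(z<.08)
q=P[mb][:,:2]
# main body only, excluding boss
print("z med",np.median(z[mb]))
rect=cv2.minAreaRect((q[q[:,0]>.475]*1000).astype(np.float32)); print(rect)
o=(r>200)&(g>110)&(b<110); o[:230]=0;o[252:]=0;o[:,:290]=0;o[:,315:]=0
print("tab",o.sum(),P[o].mean(0),z[o])
bl=(b>180)&(r<110)&m; print("cover",bl.sum(),np.median(P[bl],0),cv2.minAreaRect((P[bl][:,:2]*1000).astype(np.float32)))
for n in["jar_silver","tape_fine"]:
    for x in search_frame("top",n)[:2]:
        B=x["bbox"];print(n,np.round(B),round(x["conf"],2),P[int(B[1]+B[3]/2),int(B[0]+B[2]/2)])
E
```

```text
[[-0.001, 0.951, 0.309, -0.079], [-0.001, -0.309, 0.951, -0.143], [1.0, 0.0, 0.001, -0.0], [0.0, 0.0, 0.0, 1.0]] [[341.0, 0.0, 322.0], [0.0, 341.0, 200.0], [0.0, 0.0, 1.0]]
z med 0.05153578651330035
((531.1676635742188, 69.77587127685547), (292.01824951171875, 111.95372009277344), 89.6063232421875)
tab 101 [0.43911824 0.05393345 0.07351819] [0.05905888 0.05662629 0.05768281 0.05613134 0.06318726 0.05956473
 0.05896796 0.05736087 0.05436452 0.05540924 0.05848715 0.06106077
 0.06311491 0.06078408 0.06196706 1.50034593 0.05274427 0.06156018
 0.05509938 0.06149688 0.05941246 0.06233956 0.05466896 0.05898373
 0.05692726 0.05589076 0.06226335 0.05992434 0.06388744 0.06251864
 0.05962614 0.06178158 0.05997651 0.05635537 0.05520899 0.06236794
 0.05755436 0.06866902 0.06074457 0.0612133  0.06343918 0.06545451
 0.05230983 0.06092905 0.05975298 0.06145969 0.06233819 0.06544195
 0.05431536 0.06471333 0.05697252 0.05489351 0.05996428 0.056153
 0.06137571 0.05272998 0.05623657 0.06293754 0.05591969 0.05738412
 0.062708   0.05788551 0.05791728 0.05693774 0.06403567 0.05459966
 0.06167634 0.05995948 0.06235712 0.05421827 0.0596237  0.06038575
 0.0633415  0.05701941 0.06008144 0.0613909  0.05951473 0.06134897
 0.05932773 0.0540349  0.05623085 0.05803751 0.0594161  0.06067248
 0.0600401  0.0619461  0.06385904 0.05796051 0.05713798 0.05754412
 0.0578956  0.06116622 0.05869636 0.06131949 0.05957446 0.05594083
 0.06035832 0.05845433 0.05557092 0.05565364 0.05944818]
cover 799 [ 0.51521791 -0.00603721  0.05328524] ((519.0536499023438, 34.68046951293945), (186.00518798828125, 163.46946716308594), 88.65603637695312)
jar_silver [326. 240.  21.  16.] 0.59 [ 0.41465969 -0.0476561   0.04630488]
tape_fine [300. 167.  20.  26.] 0.42 [0.63205891 0.03605405 0.00612555]
```

Emit:
{"op": "apply_moves", "data": {"targets": [0.0422,0.0033,-0.0382,0,0,0,1,0.0422,0.0033,-0.0382,0,0,0,1,0.0422,0.0033,-0.0382,0,0,0,1,0.0422,0.0033,-0.0382,0,0,0,1,0.0422,0.0033,-0.0382,0,0,0,1,0.0422,0.0033,-0.0382,0,0,0,1,0.0422,0.0033,-0.0382,0,0,0,1,0.0422,0.0033,-0.0382,0,0,0,1,0,0,0,0,-8.5,0,1,0,0,0,0,-8.5,0,1], "force": 60}}

```text
time_s: 1.85
ee_pos: [0.3946, 0.0802, 0.2049]
ee_rot: [[0.997, -0.0, 0.074], [-0.074, 0.0, 0.997], [-0.0, -1.0, 0.0]]
force: [-0.2, 0.1, -0.1]
gripper_width: 0.0001
```

```bash
python3 - <<'E'
from h import *
s=read_state();print(s["time_s"],s["ee_pos"],np.round(s["ee_rot"],3).tolist(),s["force"],s["gripper_width"])
im,d,P=cloud("wrist"); np.savez("w1.npz",im=im,d=d,P=P)
cv2.imwrite("pics/w1.png",im[:,:,::-1])
for q in ["cover","release_tab","rib_top"]:
    for r in search_frame("wrist",q)[:3]: print(q,np.round(r["bbox"]),round(r["conf"],2))
E
```

```text
1.85 [0.39455455 0.08019275 0.2048587 ] [[0.997, -0.0, 0.074], [-0.074, 0.0, 0.997], [-0.0, -1.0, 0.0]] [-0.1549398   0.10555808 -0.08927963] 0.00013407409221964428
cover [189. 274.  98.  45.] 0.87
cover [  1. 220. 144. 111.] 0.63
release_tab [272. 218.  47.  31.] 0.59
rib_top [  0. 220. 144. 111.] 0.98
rib_top [192. 272.  96.  47.] 0.68
rib_top [612. 157.  28.  59.] 0.54
```

View pics/w1.png

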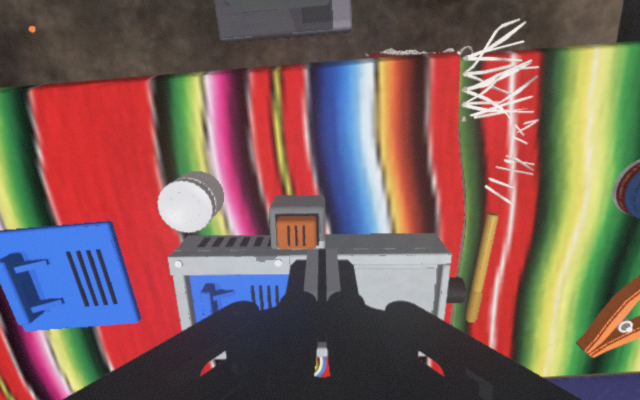

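The wrist view shows the orange tab pad at about (297,232) and the box's near edge at about row 250, level in the picture. The cover is at about (238,297), with its rib at the left at (210,297), and the silver jar is at (190,205).

```bash
python3 - <<'E'
from h import *
f=np.load("w1.npz");P,im=f["P"],f["im"].astype(int)
r,g,b=im[...,0],im[...,1],im[...,2]; z=P[...,2]
hsv=cv2.cvtColor(im.astype(np.uint8),cv2.COLOR_RGB2HSV).astype(int)
o=(hsv[...,0]<18)&(hsv[...,1]>140)&(hsv[...,2]>110); w=np.zeros_like(o);w[205:255,265:325]=1;o&=w
p=P[o&(z>.053)&(z<.065)]; print("tab n",len(p),np.median(p,0),p.min(0),p.max(0),cv2.minAreaRect((p[:,:2]*1000).astype(np.float32)))
bl=(b>130)&(r<90)&(b>g+40); w[:]=0;w[268:330,180:300]=1;bl&=w
pc=P[bl&(z>.045)&(z<.075)];print("blue",len(pc),pc.min(0),pc.max(0))
# box near edge: min x among z>.05 per column
pts=[]
for c in list(range(190,262,4))+list(range(335,440,4)):
    k=(z[200:330,c]>.050)&(z[200:330,c]<.064)
    if k.sum()>2:
        q=P[200:330,c][k]; pts.append(q[q[:,0].argmin()])
pts=np.array(pts)
A=pts[:,:2]
vx,vy,x0,y0=cv2.fitLine((A*1000).astype(np.float32),cv2.DIST_HUBER,0,.01,.01).ravel();print("edge",vx,vy,x0,y0,"yaw",-np.degrees(np.arctan(vx/vy)));print(np.round(pts[::4],3).tolist())
# left and right ends
row=P[258:262]; 
k=(z>.05)&(z<.066); k[:250]=0;k[345:]=0
q=P[k]; R=np.array([[.997,.077],[-.077,.997]])
yb=q[:,:2]@np.array([.075,.997]); print("box y range",np.percentile(yb,[0.1,.5,1,99,99.5,99.9]))
# rib
k2=bl&(z>.062); print("rib",k2.sum(),np.median(P[k2],0) if k2.any() else 0, (P[k2][:,:2]@np.array([.075,.997])).min() if k2.any() else 0)
E
```

```text
tab n 972 [0.43828551 0.05418794 0.05913408] [0.42575646 0.03498021 0.05307854] [0.45479772 0.07152895 0.06134004] ((440.15985107421875, 53.03135681152344), (35.59299087524414, 27.85019302368164), 86.4311752319336)
blue 2626 [ 0.4793265  -0.0637988   0.04544597] [0.5363831  0.04048336 0.07081497]
edge 0.06306022 0.99800974 463.49234 74.94188 yaw -3.6154833
[[0.455, -0.05, 0.055], [0.457, -0.036, 0.053], [0.457, -0.019, 0.058], [0.459, -0.005, 0.053], [0.459, 0.011, 0.056], [0.465, 0.099, 0.056], [0.466, 0.114, 0.055], [0.467, 0.13, 0.052], [0.468, 0.145, 0.054], [0.469, 0.16, 0.055], [0.469, 0.175, 0.054]]
box y range [-0.03602423 -0.03481739 -0.03394638  0.23134591  0.23209105  0.23278283]
rib 368 [ 0.49788194 -0.03616626  0.06920592] -0.0061217385460292945
```

Emit:
{"op": "apply_moves", "data": {"targets": [0.0156,0,-0.0078,0,0,0,1,0.0156,0,-0.0078,0,0,0,1,0.0156,0,-0.0078,0,0,0,1,0,0.02,0,0,0,0,1,0,0.02,0,0,0,0,1,0,0.02,0,0,0,0,1,0,0.02,0,0,0,0,1,0,0.02,0,0,0,0,1,0,0.02,0,0,0,0,1,0,0.015,0,0,0,0,1]}}

```text
time_s: 3.3
ee_pos: [0.4396, 0.054, 0.0688]
ee_rot: [[0.997, -0.001, 0.077], [-0.077, -0.0, 0.997], [-0.001, -1.0, -0.0]]
force: [0.0, -0.1, -0.1]
gripper_width: 0.0001
```

```bash
python3 - <<'E'
from h import *
im,d,P=cloud("wrist"); cv2.imwrite("pics/w2.png",cv2.resize(im[100:350,120:520],(800,500))[:,:,::-1])
E
```

```text
(no output)
```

View pics/w2.png

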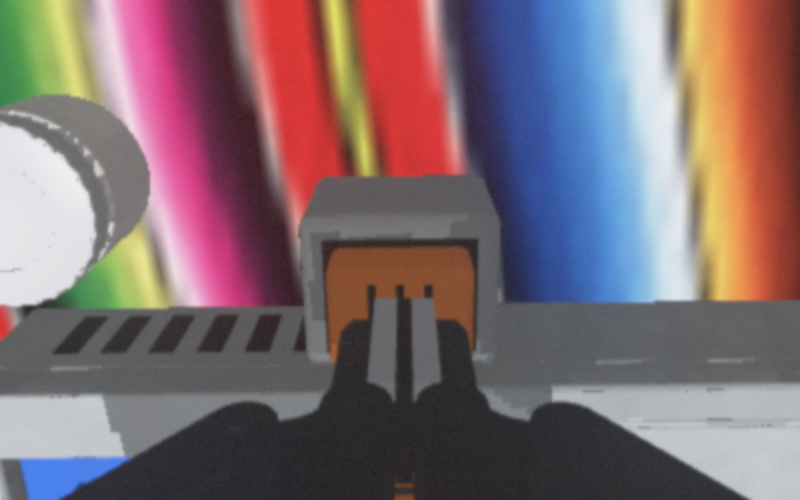

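The shut fingers are centred over the orange pad at crop (403,310). I'll press now.

Emit:
{"op": "apply_moves", "data": {"targets": [0,0.005,0,0,0,0,1,0,0.003,0,0,0,0,1,0,0.002,0,0,0,0,1,0,0.002,0,0,0,0,1,0,0.002,0,0,0,0,1,0,0.002,0,0,0,0,1,0,0.002,0,0,0,0,1,0,0.0015,0,0,0,0,1,0,0,0,0,0,0,1,0,0,0,0,0,0,1]}}

```text
time_s: 4.6
ee_pos: [0.4393, 0.0545, 0.0503]
ee_rot: [[0.997, 0.0, 0.076], [-0.076, 0.0, 0.997], [0.0, -1.0, 0.0]]
force: [0.5, 0.5, 1.6]
gripper_width: 0.0001
```

Emit:
{"op": "apply_moves", "data": {"targets": [0,0.001,0,0,0,0,1,0,0.001,0,0,0,0,1,0,0.001,0,0,0,0,1,0,0,0,0,0,0,1,0,0,0,0,0,0,1,0,0,0,0,0,0,1,0,0,0,0,0,0,1,0,0,0,0,0,0,1,0,0,0,0,0,0,1,0,0,0,0,0,0,1]}}

```text
time_s: 5.85
ee_pos: [0.4393, 0.0545, 0.0487]
ee_rot: [[0.997, 0.001, 0.076], [-0.076, 0.0, 0.997], [0.001, -1.0, 0.0]]
force: [-4.2, -0.2, 15.4]
gripper_width: -0.0005
```

Emit:
{"op": "apply_moves", "data": {"targets": [0,-0.015,0,0,0,0,1,0,-0.05,0,0,0,0,1,0.0205,0,-0.0284,0,0,0,1,0.0205,0,-0.0284,0,0,0,1,0.0205,0,-0.0284,0,0,0,1,0.0205,0,-0.0284,0,0,0,1,0,0.015,0,0,0,0,1,0,0.01,0,0,0,0,1,0,0,0,0,0,0,1,0,0,0,0,0,0,1]}}

```text
time_s: 7.1
ee_pos: [0.512, -0.0643, 0.0876]
ee_rot: [[0.997, -0.0, 0.075], [-0.075, 0.0, 0.997], [-0.0, -1.0, 0.0]]
force: [-0.1, 0.1, -0.8]
gripper_width: 0.0
```

```bash
python3 - <<'E'
from h import *
im,d,P=cloud("wrist"); np.savez("w3.npz",im=im,P=P); cv2.imwrite("pics/w3.png",cv2.resize(im[100:400,170:570],(800,600))[:,:,::-1])
hsv=cv2.cvtColor(im,cv2.COLOR_RGB2HSV).astype(int)
o=(hsv[...,0]<18)&(hsv[...,1]>140)&(hsv[...,2]>100)
z=P[...,2]; k=o&(abs(P[...,0]-.4395)<.018)&(abs(P[...,1]-.0535)<.022)
print("tab",k.sum(),np.median(P[k],0), "boss/box nearby z", np.median(z[(abs(P[...,0]-.4195)<.003)&(abs(P[...,1]-.0535)<.02)]))
E
```

```text
tab 3780 [0.44065504 0.05085474 0.04899431] boss/box nearby z 0.04429491692481028
```

View pics/w3.png

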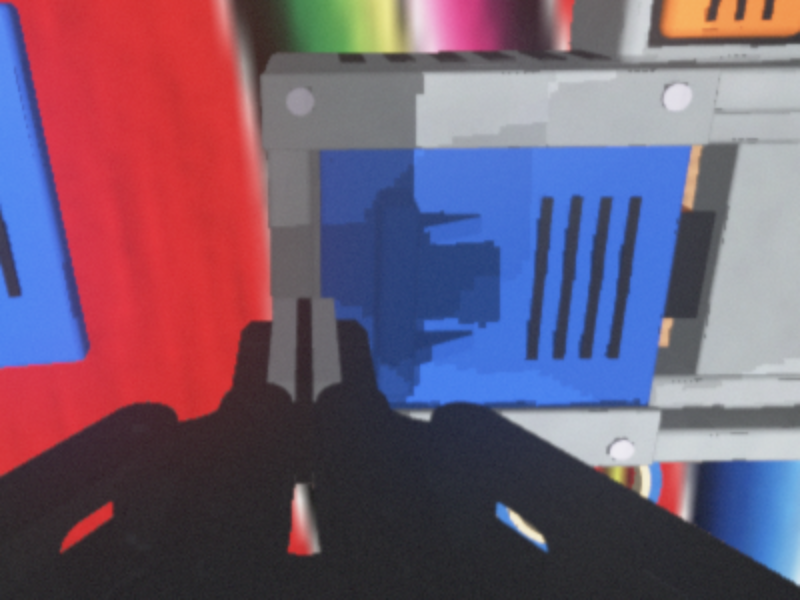

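The tab is fully in: its pad top is at 49 mm, against the boss at about 45 mm, and the catch is gone. The fingers, at crop (305,340), are behind the rib at crop (400,290). I'll lower them above the rear rim.

Emit:
{"op": "apply_moves", "data": {"targets": [0,0.006,0,0,0,0,1,0,0.006,0,0,0,0,1,0,0.005,0,0,0,0,1,0,0.005,0,0,0,0,1,0,0.004,0,0,0,0,1,0,0,0,0,0,0,1,0,0,0,0,0,0,1,0,0,0,0,0,0,1,0,0,0,0,0,0,1,0,0,0,0,0,0,1]}}

```text
time_s: 8.4
ee_pos: [0.5124, -0.065, 0.0615]
ee_rot: [[0.997, 0.0, 0.076], [-0.076, -0.0, 0.997], [0.0, -1.0, 0.0]]
force: [0.0, 0.3, -0.8]
gripper_width: -0.0002
```

Emit:
{"op": "apply_moves", "data": {"targets": [0,0,0.003,0,0,0,1,0,0,0.003,0,0,0,1,0,0,0.003,0,0,0,1,0,0,0.003,0,0,0,1,0,0,0.003,0,0,0,1,0,0,0.003,0,0,0,1,0,0,0.003,0,0,0,1,0,0,0.003,0,0,0,1,0,0,0,0,0,0,1,0,0,0,0,0,0,1]}}

```text
time_s: 9.65
ee_pos: [0.5142, -0.041, 0.0614]
ee_rot: [[0.997, 0.0, 0.076], [-0.076, 0.0, 0.997], [0.0, -1.0, 0.0]]
force: [-0.1, -0.2, -0.4]
gripper_width: -0.0003
```

```bash
python3 - <<'E'
from h import *
im,d,P=cloud("wrist"); np.savez("w4.npz",im=im,P=P); cv2.imwrite("pics/w4.png",cv2.resize(im[100:400,170:570],(800,600))[:,:,::-1])
E
```

```text
(no output)
```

View pics/w4.png

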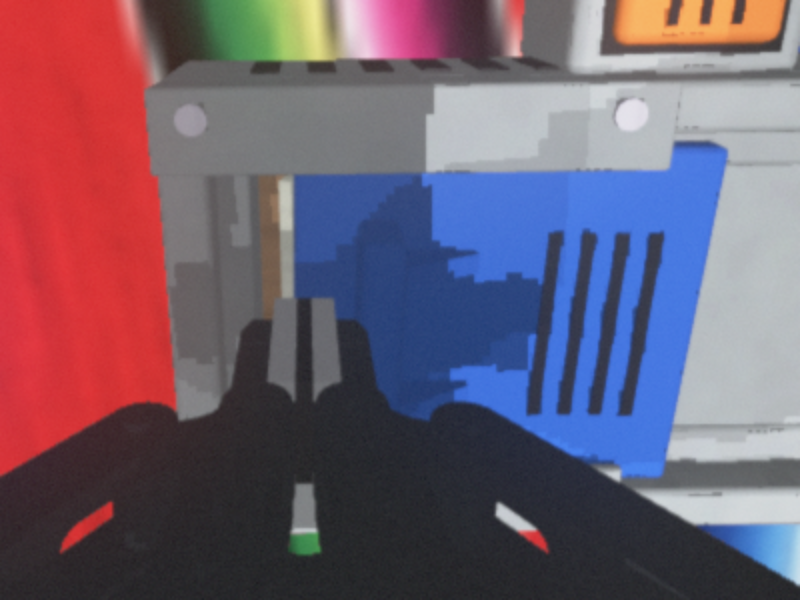

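The cover has come forward straight, its +y edge now past the lips at crop (700,300), with the rib in contact with the fingers. I'll keep pushing.

Emit:
{"op": "apply_moves", "data": {"targets": [0,0,0.005,0,0,0,1,0,0,0.008,0,0,0,1,0,0,0.008,0,0,0,1,0,0,0.008,0,0,0,1,0,0,0.008,0,0,0,1,0,0,0.008,0,0,0,1,0,0,0.008,0,0,0,1,0,0,0.008,0,0,0,1,0,0,0.005,0,0,0,1,0,0,0.002,0,0,0,1]}}

```text
time_s: 10.95
ee_pos: [0.5194, 0.027, 0.0614]
ee_rot: [[0.997, 0.0, 0.076], [-0.076, -0.0, 0.997], [0.0, -1.0, -0.0]]
force: [-0.8, -0.7, -0.0]
gripper_width: -0.0003
```

Emit:
{"op": "apply_moves", "data": {"targets": [0,0,0.004,0,0,0,1,0,0,0.006,0,0,0,1,0,0,0.006,0,0,0,1,0,0,0.006,0,0,0,1,0,0,0.006,0,0,0,1,0,0,0.006,0,0,0,1,0,0,0.005,0,0,0,1,0,0,0.003,0,0,0,1,0,0,0.002,0,0,0,1,0,0,0,0,0,0,1]}}

```text
time_s: 12.2
ee_pos: [0.5227, 0.0708, 0.0614]
ee_rot: [[0.997, -0.0, 0.076], [-0.076, 0.0, 0.997], [-0.0, -1.0, 0.0]]
force: [-0.5, 0.8, -0.2]
gripper_width: -0.0001
```

```bash
python3 - <<'E'
from h import *
im,d,P=cloud("wrist"); np.savez("w5.npz",im=im,P=P); cv2.imwrite("pics/w5.png",cv2.resize(im[100:400,170:570],(800,600))[:,:,::-1])
E
```

```text
(no output)
```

View pics/w5.png

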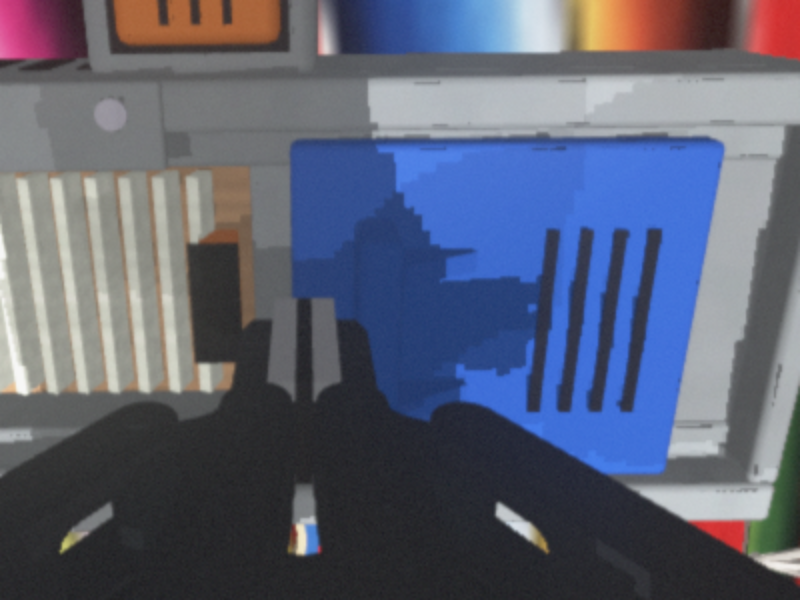

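The cover lies flat over the rest. Its +y edge is at crop x≈700 and the stop wall at about 745, which leaves roughly 12–16 mm. I'll close that slowly.

Emit:
{"op": "apply_moves", "data": {"targets": [0,0,0.002,0,0,0,1,0,0,0.002,0,0,0,1,0,0,0.002,0,0,0,1,0,0,0.002,0,0,0,1,0,0,0.001,0,0,0,1,0,0,0.001,0,0,0,1,0,0,0.001,0,0,0,1,0,0,0.001,0,0,0,1,0,0,0.001,0,0,0,1,0,0,0,0,0,0,1]}}

```text
time_s: 13.5
ee_pos: [0.5237, 0.0837, 0.0614]
ee_rot: [[0.997, -0.0, 0.076], [-0.076, 0.0, 0.997], [-0.0, -1.0, 0.0]]
force: [0.2, -0.3, -0.0]
gripper_width: -0.0003
```

Emit:
{"op": "apply_moves", "data": {"targets": [0,0,0.001,0,0,0,1,0,0,0.001,0,0,0,1,0,0,0.001,0,0,0,1,0,0,0,0,0,0,1,0,0,0,0,0,0,1,0,0,0,0,0,0,1,0,0,0,0,0,0,1,0,0,0,0,0,0,1,0,0,0,0,0,0,1,0,0,0,0,0,0,1]}}

```text
time_s: 14.75
ee_pos: [0.5239, 0.0866, 0.0614]
ee_rot: [[0.997, 0.0, 0.076], [-0.076, 0.0, 0.997], [0.0, -1.0, 0.0]]
force: [-0.2, 0.1, -0.3]
gripper_width: -0.0001
```

Emit:
{"op": "apply_moves", "data": {"targets": [0,0,0.001,0,0,0,1,0,0,0.001,0,0,0,1,0,0,0.001,0,0,0,1,0,0,0.001,0,0,0,1,0,0,0,0,0,0,1,0,0,0,0,0,0,1,0,0,0,0,0,0,1,0,0,0,0,0,0,1,0,0,0,0,0,0,1,0,0,0,0,0,0,1]}}

```text
time_s: 16.0
ee_pos: [0.5243, 0.0902, 0.0614]
ee_rot: [[0.997, 0.0, 0.076], [-0.076, -0.001, 0.997], [0.0, -1.0, -0.001]]
force: [0.6, -4.7, -0.7]
gripper_width: -0.0001
```

Emit:
{"op": "apply_moves", "data": {"targets": [0,0,0.001,0,0,0,1,0,0,0,0,0,0,1,0,0,0,0,0,0,1,0,0,0,0,0,0,1,0,0,0,0,0,0,1,0,0,0,0,0,0,1,0,0,0,0,0,0,1,0,0,0,0,0,0,1,0,0,0,0,0,0,1,0,0,0,0,0,0,1]}}

```text
time_s: 17.25
ee_pos: [0.5243, 0.0903, 0.0614]
ee_rot: [[0.997, 0.0, 0.077], [-0.077, -0.003, 0.997], [0.0, -1.0, -0.003]]
force: [0.7, -8.1, 0.2]
gripper_width: 0.0002
```

The force rises with no further motion, so the cover is at the stop. I'll back off, lift and check.

Emit:
{"op": "apply_moves", "data": {"targets": [0,0,-0.003,0,0,0,1,0,0,-0.005,0,0,0,1,0,0,-0.008,0,0,0,1,0,0,0,0,0,0,1,0,-0.02,0,0,0,0,1,0,-0.04,0,0,0,0,1,0,-0.04,0,0,0,0,1,-0.03,-0.03,-0.03,0,0,0,1,-0.03,0,-0.04,0,0,0,1,0,0,0,0,0,0,1]}}

```text
time_s: 18.5
ee_pos: [0.4564, 0.009, 0.1923]
ee_rot: [[0.997, 0.001, 0.079], [-0.079, 0.0, 0.997], [0.001, -1.0, 0.0]]
force: [-0.1, -0.6, -0.7]
gripper_width: -0.0
```

```bash
python3 - <<'E'
from h import *
s=read_state();print(s["time_s"],s["ee_pos"])
im,d,P=cloud("wrist"); np.savez("w6.npz",im=im,P=P); cv2.imwrite("pics/w6.png",im[:,:,::-1])
hsv=cv2.cvtColor(im,cv2.COLOR_RGB2HSV).astype(int); z=P[...,2]
bx=np.array([.44,.0535])-(np.array([-.081*.9976-.012*.07, .081*.07-.012*.9976]))
x=P[...,:2]-bx; X=x@[.9976,-.07]; Y=x@[.07,.9976]
bl=(abs(hsv[...,0]-110)<12)&(hsv[...,1]>120)&(abs(X)<.055)&(abs(Y)<.14)
print("box",bx,"cover n",bl.sum(),"Y",np.percentile(Y[bl],[.5,2,98,99.5]),"X",np.percentile(X[bl],[.5,99.5]))
pl=bl&(z<.058)
A=np.c_[X[pl],Y[pl],np.ones(pl.sum())];c=np.linalg.lstsq(A,z[pl],rcond=None)[0];print("plate plane",c)
k=(hsv[...,0]<18)&(hsv[...,1]>140)&(abs(X+.081)<.016)&(abs(Y+.012)<.02);print("tab z",k.sum(),np.median(z[k]))
im,d,P=cloud("top"); P0=np.load("top0.npz");print([ (q,[np.round(r["bbox"]).tolist() for r in search_frame("top",q)[:1]]) for q in["jar_silver","tape_fine"]])
cv2.imwrite("pics/t6.png",cv2.resize(im[100:300,200:460],(780,600))[:,:,::-1])
E
```

```text
18.5 [0.45641707 0.00900391 0.19232261]
box [0.5216456 0.0598012] cover n 9498 Y [0.02718217 0.02822504 0.12438184 0.12629007] X [-0.04338126  0.04822519]
plate plane [ 0.00286596 -0.00059727  0.05343826]
tab z 1191 0.04904162752188135
[('jar_silver', []), ('tape_fine', [[302.0, 170.0, 7.0, 20.0]])]
```

View pics/w6.png

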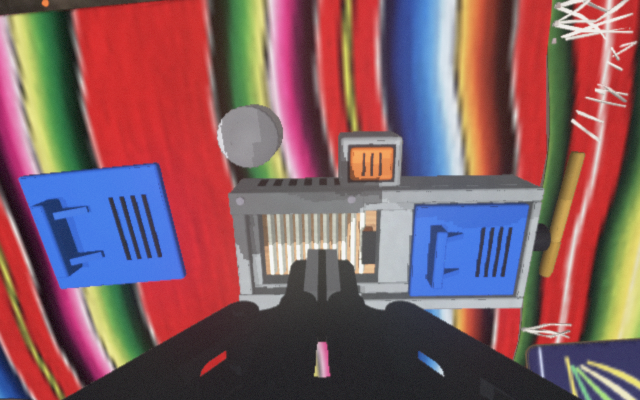

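The cover spans y = 27 to 127 mm in the box frame, so it is at the end stop and flat at plate height 53 mm. The picture shows it at (472,250), the tab down at (372,163), and the jar and marker in place. I'm handing in.

```bash
python3 -c "
from rig import *
print(sign_off())"
```

```text
the job is handed in; nothing more can be done
None
```

The filter box is open: I pressed the orange tab in, then pushed the blue cover by its rib along the runners to the end stop. It took 18.5 s of the 38 s allowed, and I handed the job in.

**Tab:** it held still under about 15 N, and its pad top measured 49 mm, which is 4 mm above the boss. It read the same after the push.

**Cover:** my last check put it at y = 27 to 126 mm in the box frame, against a target of 27 to 127 mm. The plate top was level at about 53 mm. At the stop the force rose to 8 N with no further movement.

**Things around it:** the last wrist picture showed the silver jar, the gold marker and the larger blue cover apparently undisturbed. I didn't measure these or check every other item. In the final top-camera check the network did not find the silver jar and found only part of the tape, probably because the arm was in the way.

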